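# Put the washed moon-cake moulds up to dry

### The arm

A 6-joint arm with a two-finger parallel gripper is mounted at the origin on a cart in front of the work surface, level with it; the furniture and walls round the work are solid. World frame = base frame: x ahead of the robot, y to its left, z up, the work surface at z = 0. Lengths are in m, angles in rad, forces in N, time in s.
With the tool pointing down it reaches from about 0.375 to 0.925 m from the base axis. Payload 5.7 kg.
Tool frame: the origin (TCP) lies at the very end of the fingers, on their centre line; the grasp point (between the pads) lies ctrl.tcp_to_grasp behind it (ctrl.tcp_to_grasp is the distance from the TCP to the grasp point, in m); z points along the fingers, x is the direction in which the jaws open and shut, and the axes are right-handed (so a half turn about z gives the same grasp; the last joint's range is limited). The gripper opens to 88 mm and grips with 3 to 60 N. Pads are 20 mm wide; open, the fingers measure 115 mm over their backs; the gripper's body (75 mm by 178 mm) begins 61 mm behind the grasp point.
Start: joints at [1.047, 0.359, 1.51, -0, 1.272, -0.115], TCP at [0.238, 0.551, 0.223] pointing down, gripper open.
Joint ranges: [-2.97, 2.97], [-1.01, 2.36], [0.21, 2.38], [-0.96, 4.11], [0.2, 2.71], [-2.98, 2.98]. Speed limits (rad/s): [2.39, 2.39, 3.14, 3.14, 3.14, 3.14].

### API

Orientations are given as a rotation vector (axis times angle).
In Python, from bench import ctrl, snapshot gives the robot as it stands. The module is installed in compiled form; this text tells all that it offers. Calls block until the motion is done:
- ctrl.movep(position, orientation): joint-space move of the TCP to a pose.
- ctrl.movel(position, orientation=None, max_speed=0.15, force_limit=None): straight line of the TCP; orientation=None keeps the orientation; max_speed is the mean speed in m/s. With force_limit (N) it stops when the force on the tool has changed by that much, and returns True; else False.
- ctrl.move_j(angles): joint-space move.
- ctrl.release() and ctrl.gripper_close(f_grip=None): open the fingers fully, or close them until they stop; f_grip is the grip in N (None keeps the last).
- ctrl.dwell(seconds).
- ctrl.inverse_kinematics(position, orientation): joint angles nearest the present ones, or None.
- ctrl.sense(): the state.
- snapshot(name): name is "scene" or "top" or "wrist"; returns a dict with "pixels" (384x512x3 uint8, red, green, blue), "mtx" (3x3 intrinsics, pixels), "position" and "orientation" of the camera in the world; the wrist camera has in their place "hand_eye" (4x4, takes a point from camera to tool coordinates, whose origin is the TCP and whose axes are the tool frame's). Camera axes: x right, y up, looking along -z (the intrinsics and any distortion apply to the point x, -y, -z); pixel columns grow to the right and rows downward; lengths in m; the calibration is good to about 2 mm. A picture is of the moment at which its call begins: read the wrist's pose just before it. There is no depth.
A pose or a line that the arm cannot do raises ctrl.Unreachable and nothing moves.
- ctrl.finish_job(): hands the job in, once; it reports no verdict.
The state is a dict: "t": time; "joint_positions": joint angles; "qd": joint speeds; "effort": joint torques, N m; "eef_pos": TCP position; "ee_rot": TCP orientation; "force": force on the tool from outside, world axes, zero at the start; "moment": the same for the moment, N m; "gripper_width": finger opening in m.
Only numpy, scipy, OpenCV 4.12 (cv2) and the standard library are available. Lean on these libraries where they do the work, as an engineer would, in place of code of your own. Each camera call takes 0.05 s, during which the arm holds its last target. There are 200 camera calls.

### The job

The wooden moulds are back from the wash: look them over and put each one with a broken head or a snapped handle into the plywood repair crate. Lean the long three-cavity mould, which somebody left lying flat on the drying rack, in the rack's right-hand bay, handle up, resting straight back on the steel hoop with its foot on the deck against the front lip; lay all the whole hand moulds flat on the deck to the left of that bay in one neat row, carved faces up, square to the rack with handles towards you just behind the lip, heads in line and side by side with less than a finger's breadth between neighbours. Leave the other things on the table where they are.

Things in the scene. Friction and masses are not known exactly. Their poses are not given: they have to be found in the camera images.
- mould_0: whole wooden hand mould, 156 mm long: square head with one round cavity, straight handle; may be absent; origin on the underside at the neck; x axis towards the head, z up out of the carved face. Head x 12 to 78, 66 wide, z 0 to 30 mm; handle 24 wide, z 5 to 27 mm. 0.13 kg, can be lifted by the handle next to the neck (x -8); handle x -78 to 12
- mould_1: whole wooden hand mould, 156 mm long: square head with one round cavity, straight handle; may be absent; origin on the underside at the neck; x axis towards the head, z up out of the carved face. Head x 12 to 78, 66 wide, z 0 to 30 mm; handle 24 wide, z 5 to 27 mm. 0.13 kg, can be lifted by the handle next to the neck (x -8); handle x -78 to 12
- mould_2: whole wooden hand mould, 156 mm long: square head with one round cavity, straight handle; may be absent; origin on the underside at the neck; x axis towards the head, z up out of the carved face. Head x 12 to 78, 66 wide, z 0 to 30 mm; handle 24 wide, z 5 to 27 mm. 0.13 kg, can be lifted by the handle next to the neck (x -8); handle x -78 to 12
- mould_3: whole wooden hand mould, 156 mm long: square head with one round cavity, straight handle; may be absent; origin on the underside at the neck; x axis towards the head, z up out of the carved face. Head x 12 to 78, 66 wide, z 0 to 30 mm; handle 24 wide, z 5 to 27 mm. 0.13 kg, can be lifted by the handle next to the neck (x -8); handle x -78 to 12
- mould_0_end (a point): the free end of the handle of mould_0, 78 mm behind its origin, mid-thickness
- mould_1_end (a point): the free end of the handle of mould_1, 78 mm behind its origin, mid-thickness
- mould_2_end (a point): the free end of the handle of mould_2, 78 mm behind its origin, mid-thickness
- mould_3_end (a point): the free end of the handle of mould_3, 78 mm behind its origin, mid-thickness
- chipped_mould: spoilt hand mould: a ragged corner, about 32 mm each way, is broken off its head; may be absent; origin on the underside at the neck; x axis towards the head, z up out of the carved face. Head x 12 to 78, 66 wide, z 0 to 30 mm; handle 24 wide, z 5 to 27 mm. 0.13 kg, can be lifted by the handle next to the neck (x -8); handle x -78 to 12
- snapped_mould: spoilt hand mould: the handle has snapped off, leaving a short stub; may be absent; origin on the underside at the neck; x axis towards the head, z up out of the carved face. Head x 12 to 78, 66 wide, z 0 to 30 mm; handle 24 wide, z 5 to 27 mm. 0.13 kg, can be lifted by the handle next to the neck (x -8); stub x -26 to 12
- long_mould: long wooden mould, 280 mm, three round cavities and a handle at one end; lies flat on the rack's deck at the start. Origin on the underside, halfway along; x axis towards the handle's end, z up out of the carved face. Body x -140 to 60, 56 wide, 24 mm thick; handle x 60 to 140, 26 wide, z 2 to 22. Centre of mass at x -20; 0.2 kg; grip it across its width
- long_foot (a point): middle of the end face of the long mould away from the handle (x -140 mm, z 12 mm in the mould's frame): its foot
- long_top (a point): middle of the handle's end of the long mould (x +140 mm, z 12 mm)
- rack: fixed wooden drying rack, 180 deep (x), 470 mm wide (y); origin on the table under its middle; x away from the robot, y to the left. Slatted deck at z 28, x -84 to 84, open at the back. A lip runs along the whole front, inner face at x -84, top at z 50. A cheek closes the left end, inner face at y 223, top at z 50. The row of hand moulds goes on the deck between y -85 and 223 mm
- lean_bay (a point): middle of the rack's right-hand bay, on the deck (rack x 0, y -165, z 28 mm). The bay has a steel hoop of 10 mm bar: posts at rack x 56, y -225 and -105, level top bar with its axis at z 137 mm. A long mould with its foot in the corner of deck and lip (foot's middle at rack x -76, z 37) lying on the bar slopes about 43 degrees to the deck
- crate: the fixed open wooden repair crate, 210 (x) by 190 (y) by 55 mm high outside, walls 7 mm, floor about 7 mm thick; origin under its middle, on the table
- tape_roll: bystander: roll of brown tape, 102 mm across, 49 high
- date_stamp: bystander: black stamp standing on its foot, 36x62x97 mm
- mould_plate: bystander: white pattern disc, 56 mm across, 11 thick
- marker: bystander: black and white pen, 138x16x18 mm

How it is judged:
By the outcome, as a careful person would: the job done as asked, in the order asked, and still so for the second after the job is handed in, with the robot touching nothing.
Of mould_0, mould_1, mould_2, mould_3 only 3 to 4 are there at a start; the rules pass over those that are not, and their reading is None.
Of chipped_mould, snapped_mould only 1 to 2 are there at a start; the rules pass over those that are not, and their reading is None.
At some moment in a run one of mould_0, mould_1, mould_2, mould_3, chipped_mould, snapped_mould may be knocked a few centimetres aside while the robot is not near it.
It also fails if it takes over 210 s, if anything falls off the work surface, if the arm or the gripper's body presses on something with over 40 N, if the wrist force passes 120 N, or if a joint passes its speed limit or range.

## Working session

There is one attempt and no reset: what is moved stays moved. The work goes in short steps, each a Python script; the robot and the scene stay as the last script left them, time stands still between calls to the robot, and variables do not carry over. Pictures are saved under pics/ and viewed, about 12 in all and at most 16, crops included, and the job is handed in when it is done.

```bash
ls; mkdir -p pics
python3 - <<'E'
from bench import ctrl, snapshot
import cv2, numpy as np
for n in ("scene","top"):
    s=snapshot(n); p=s["pixels"]
    cv2.imwrite(f"pics/{n}0.png",cv2.resize(p[:,:,::-1],None,fx=1.5,fy=1.5,interpolation=cv2.INTER_CUBIC))
    print(n,{k:v for k,v in s.items() if k!="pixels"})
print(ctrl.tcp_to_grasp, ctrl.sense())
s=snapshot("wrist"); print({k:v for k,v in s.items() if k!="pixels"})
E
```

```text
pics
scene {'mtx': array([[388.34036552,   0.        , 258.66018013],
       [  0.        , 388.34036552, 191.20680433],
       [  0.        ,   0.        ,   1.        ]]), 'position': array([-0.38345336, -0.9361151 ,  0.71710629]), 'orientation': array([ 1.06639288, -0.40793433, -0.64212561])}
top {'mtx': array([[412.88474465,   0.        , 258.61971806],
       [  0.        , 412.88474465, 187.63853209],
       [  0.        ,   0.        ,   1.        ]]), 'position': array([0.30747972, 0.07388818, 1.47452588]), 'orientation': array([ 0.10339453, -0.09739949, -1.57106088])}
0.0187 {'t': 0.1, 'joint_positions': array([ 1.04690155e+00,  3.59426274e-01,  1.51131838e+00, -1.33610533e-06,
        1.27250987e+00, -1.15074573e-01]), 'qd': array([ 1.20998262e-03, -5.98880569e-04, -4.53528268e-03,  3.39281983e-05,
        1.18362063e-03,  1.58770364e-03]), 'effort': array([ 9.95944720e-05, -5.16355169e+01, -2.71407294e+01,  6.76749623e-02,
        2.75873352e-02, -3.81649784e-05]), 'eef_pos': array([0.23819487, 0.55001216, 0.22189987]), 'ee_rot': array([ 2.62549642e+00,  1.72385324e+00, -2.33075872e-03]), 'force': array([ 0.03430033, -0.43999399, -0.31862997]), 'moment': array([-0.05977899, -0.03833498,  0.00998673]), 'gripper_width': 0.08808064558692962}
{'mtx': array([[324.32913772,   0.        , 258.60239737],
       [  0.        , 324.32913772, 188.1538614 ],
       [  0.        ,   0.        ,   1.        ]]), 'hand_eye': array([[ 9.99999273e-01,  6.10496685e-05, -1.20465910e-03,
        -6.96442939e-04],
       [-2.70953595e-04, -9.61825158e-01, -2.73664562e-01,
        -7.52867405e-02],
       [-1.17537856e-03,  2.73664690e-01, -9.61824441e-01,
        -1.61321142e-01],
       [ 0.00000000e+00,  0.00000000e+00,  0.00000000e+00,
         1.00000000e+00]])}
```

View pics/top0.png

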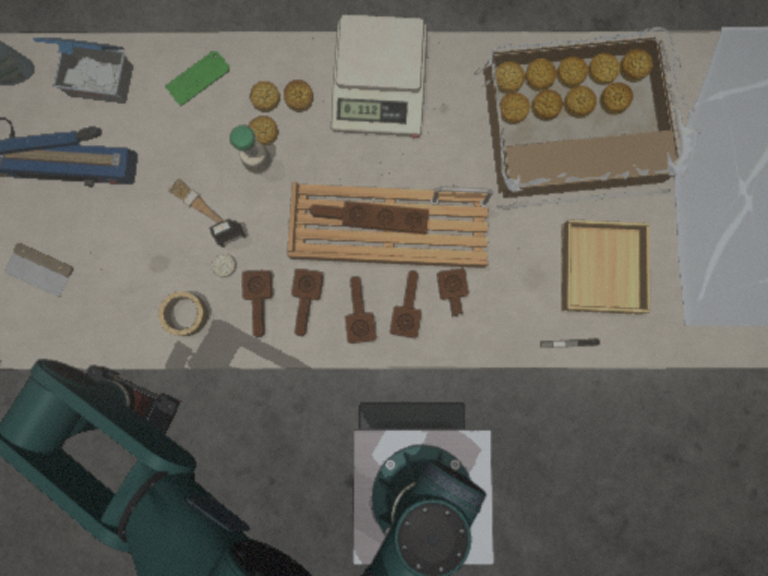

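View pics/scene0.png

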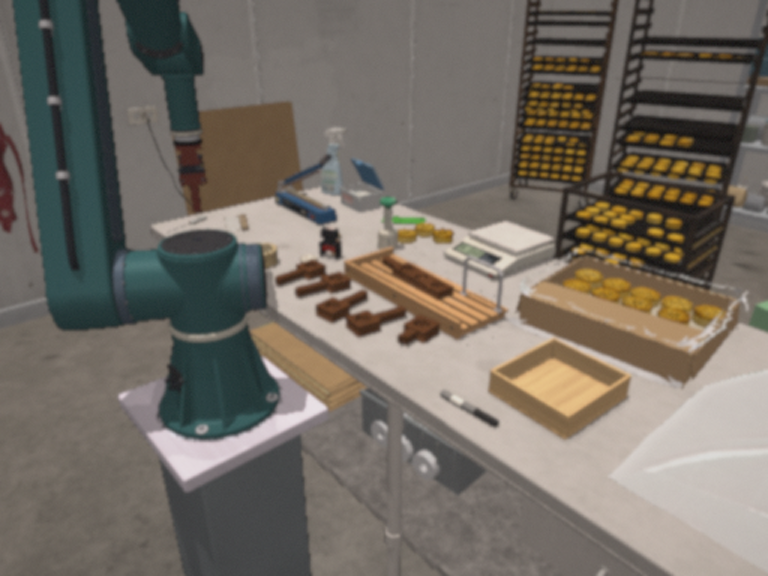

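```bash
cat > h.py <<'E'
from bench import ctrl, snapshot
import cv2, numpy as np
from scipy.spatial.transform import Rotation as R
def cam(s, st=None):
    """camera rotation (cv axes), origin in world"""
    F=np.diag([1.,-1,-1])
    if "hand_eye" in s:
        H=s["hand_eye"]; Rt=R.from_rotvec(st["ee_rot"]).as_matrix()
        return Rt@H[:3,:3]@F, Rt@H[:3,3]+st["eef_pos"]
    return R.from_rotvec(s["orientation"]).as_matrix()@F, s["position"]
def shot(name):
    st=ctrl.sense(); s=snapshot(name); C,o=cam(s,st)
    return s["pixels"],s["mtx"],C,o
def ray(px,M,C,o,z):
    px=np.atleast_2d(px).astype(float)
    d=np.c_[px,np.ones(len(px))]@np.linalg.inv(M).T@C.T
    return o+d*((z-o[2])/d[:,2])[:,None]
def proj(P,M,C,o):
    q=(np.atleast_2d(P)-o)@C@M.T
    return q[:,:2]/q[:,2:]
def mask(p,v=(0,115),s=70):
    h=cv2.cvtColor(p,cv2.COLOR_RGB2HSV)
    return cv2.inRange(h,(0,s,v[0]),(22,255,v[1]))
def down(yaw):
    """tool pointing down; jaw (tool x) axis along world angle yaw"""
    c,s=np.cos(yaw),np.sin(yaw)
    return R.from_matrix(np.array([[c,s,0],[s,-c,0],[0,0,-1]])).as_rotvec()
def save(p,n,f=1.5):
    cv2.imwrite(f"pics/{n}.png",cv2.resize(p[:,:,::-1],None,fx=f,fy=f,interpolation=cv2.INTER_CUBIC))
E
python3 - <<'E'
from h import *
p,M,C,o=shot("top")
m=mask(p); 
cs,_=cv2.findContours(m,0,2)
for c in cs:
    if cv2.contourArea(c)<80: continue
    w=ray(c[:,0],M,C,o,0.028).astype(np.float32)[:,:2]
    r=cv2.minAreaRect(w*1000); h=cv2.contourArea(cv2.convexHull(w*1000))
    print(np.round(c[:,0].mean(0)),np.round(r[0]),np.round(r[1]),round(r[2]),"area",round(cv2.contourArea(w*1000)))
# rack, crate corners (1.5x px read off picture)
pts=np.array([[291,183],[287,257],[488,265],[490,190]])/1.5
print(ray(pts,M,C,o,0.04).round(3))
pts=np.array([[567,221],[649,223],[647,312],[565,309]])/1.5
print(ray(pts,M,C,o,0.055).round(3))
a=p[110:240,150:340]; b=cv2.vconcat([a,cv2.cvtColor(m,cv2.COLOR_GRAY2RGB)[110:240,150:340]])
save(b,"crop0",2.3*1.3)
E
```

```text
[238. 207.] [429. 150.] [150.  64.] 6 area 5150
[272. 205.] [443.  32.] [ 63. 151.] 81 area 5157
[204. 200.] [445. 276.] [ 66. 153.] 83 area 5342
[174. 194.] [445. 388.] [152.  64.] 2 area 5345
[302. 194.] [469. -75.] [104.  64.] 8 area 4465
[419. 174.] [ 532. -442.] [174. 200.] 88 area 3775
[377. 180.] [ 529. -359.] [ 53. 210.] 88 area 1686
[228. 143.] [640. 145.] [320. 161.] 87 area 13928
[402. 122.] [ 731. -438.] [ 19. 182.] 5 area 1546
[329.  82.] [ 886. -178.] [199.  16.] 4 area 1367
[199.  62.] [955. 298.] [75. 72.] 47 area 4093
[386.  53.] [ 989. -394.] [185. 411.] 5 area 45572
[[ 0.729  0.31   0.04 ]
 [ 0.55   0.316  0.04 ]
 [ 0.53  -0.155  0.04 ]
 [ 0.71  -0.164  0.04 ]]
[[ 0.631 -0.34   0.055]
 [ 0.626 -0.531  0.055]
 [ 0.418 -0.515  0.055]
 [ 0.425 -0.327  0.055]]
```

View pics/crop0.png

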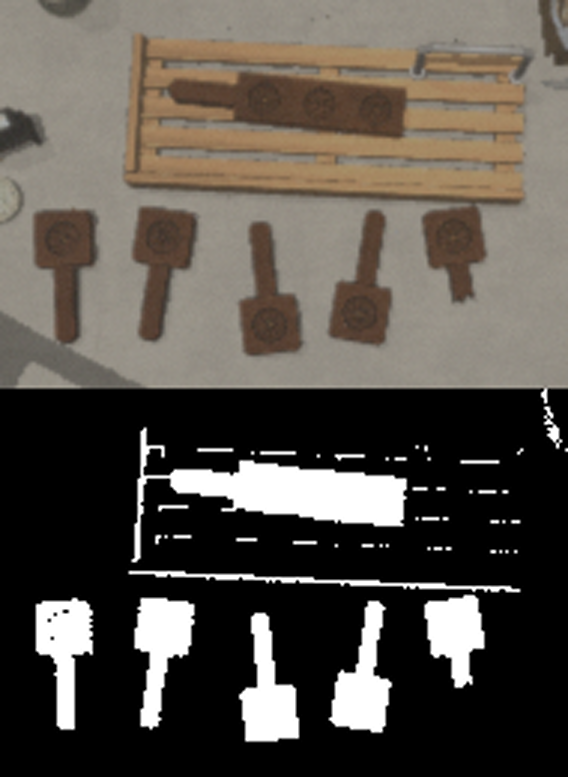

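```bash
cat >> h.py <<'E'
def look(x,y,yaw=np.pi/2,z=0.25):
    """put the wrist camera above (x,y), then shoot"""
    off=R.from_rotvec(down(yaw)).apply([0,-.0753,0])
    ctrl.movep([x-off[0],y-off[1],z],down(yaw)); ctrl.dwell(.15)
    return shot("wrist")
def find(im,x,y,z0=0.0,rad=.13):
    """pose of the hand mould nearest (x,y) standing on height z0: origin, heading, length, width"""
    p,M,C,o=im
    m=cv2.morphologyEx(mask(p),cv2.MORPH_CLOSE,np.ones((5,5)))
    cs,_=cv2.findContours(m,0,1); best=None
    for c in cs:
        if cv2.contourArea(c)<1500: continue
        w=ray(c[:,0],M,C,o,z0+.029)[:,:2]
        d=np.linalg.norm(w.mean(0)-[x,y])
        if d<rad and (best is None or d<best[0]): best=(d,w,c)
    if best is None: return None
    w=(best[1]*1e4).astype(np.float32)
    (cx,cy),(a,b),ang=cv2.minAreaRect(w); 
    if b>a: ang+=90
    u=np.array([np.cos(np.radians(ang)),np.sin(np.radians(ang))]); n=np.array([-u[1],u[0]])
    mo=cv2.moments(w); g=np.array([mo["m10"],mo["m01"]])/mo["m00"]/1e4
    c=np.array([cx,cy])/1e4
    if (g-c)@u<0: u,n=-u,-n
    W=w/1e4; far=(W@u).max(); mid=(c@n)
    org=u*(far-.078)+n*mid
    hand=W[(W@u)<far-.085]; hm=((hand@n).max()+(hand@n).min())/2
    return dict(o=org,yaw=np.arctan2(u[1],u[0]),L=max(a,b)/10,W=min(a,b)/10,
       A=cv2.contourArea(w)/100,hull=cv2.contourArea(cv2.convexHull(w))/100,hmid=(hm-mid)*1e3)
E
python3 - <<'E'
from h import *
np.set_printoptions(precision=4,suppress=True)
for i,(x,y) in enumerate([(.445,.388),(.445,.276),(.429,.15),(.443,.032),(.469,-.075)]):
    im=look(x,y); print(find(im,x,y))
    if i==4: save(im[0],"w_sn")
im=look(.60,.07,z=.3); save(im[0],"w_rack"); np.savez("rack.npz",M=im[1],C=im[2],o=im[3])
im=look(.60,-.08,z=.3); save(im[0],"w_rack2"); np.savez("rack2.npz",M=im[1],C=im[2],o=im[3])
print(ctrl.sense()["t"])
E
```

```text
{'o': array([0.4441, 0.3873]), 'yaw': np.float64(0.0505833785039897), 'L': 154.72265625, 'W': 65.18665771484375, 'A': 6012.202882518471, 'hull': 7788.157641294896, 'hmid': np.float64(-0.17589233495612921)}
{'o': array([0.4445, 0.2767]), 'yaw': np.float64(-0.13938598987116682), 'L': 153.676220703125, 'W': 65.15535278320313, 'A': 6022.453960998357, 'hull': 7786.729024626315, 'hmid': np.float64(-0.2632038791198221)}
{'o': array([0.431, 0.149]), 'yaw': np.float64(-3.0284594898886255), 'L': 153.81197509765624, 'W': 65.34129028320312, 'A': 6012.146004319489, 'hull': 7802.9195901297035, 'hmid': np.float64(-0.10932746996125675)}
{'o': array([0.4445, 0.0304]), 'yaw': np.float64(2.9786998728828786), 'L': 153.5615966796875, 'W': 65.5265625, 'A': 6045.0573070835135, 'hull': 7830.893142289845, 'hmid': np.float64(-0.13390090559960155)}
{'o': array([ 0.4822, -0.0712]), 'yaw': np.float64(-1.7121421369122527), 'L': 386.7353759765625, 'W': 133.98245849609376, 'A': 7588.8857515681675, 'hull': 28674.81704231456, 'hmid': np.float64(18.303993704400444)}
6.4833
```

View pics/w_rack.png

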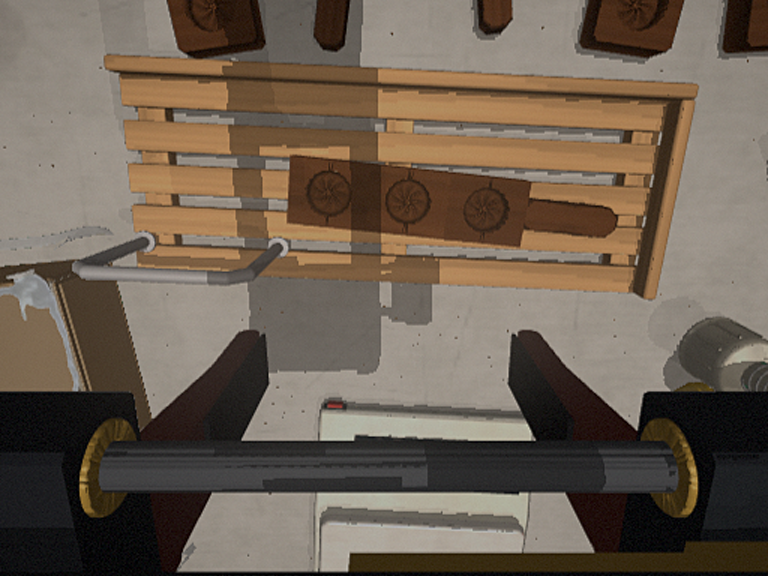

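Run:
```python
from h import *
np.set_printoptions(precision=4,suppress=True)
d=np.load("rack.npz"); A=(d["M"],d["C"],d["o"]); print("cam",d["o"])
f=lambda pts,z: ray(np.array(pts)/1.5,*A,z)
L=f([[105,56],[697,84],[108,72],[692,98]],.05); print("lip outer,inner",L)
print("yaw",np.arctan2(-(L[1]-L[0])[0],(L[1]-L[0])[1]),"len",np.linalg.norm(L[1]-L[0]))
Ck=f([[697,88],[655,299]],.05); print("cheek outer",Ck)
print("long",f([[291,155],[531,182],[521,247],[287,222],[617,220]],.052))
print("hoop top",f([[80,268],[245,278]],.137),"bases",f([[150,240],[278,245]],.03))
# lip edges by image gradient? table/wood boundary fit
p=cv2.imread("pics/w_rack.png")
```

```text
cam [0.5989 0.0683 0.4611]
lip outer,inner [[ 0.5327 -0.1509  0.05  ]
 [ 0.5535  0.3119  0.05  ]
 [ 0.5442 -0.1504  0.05  ]
 [ 0.5638  0.3097  0.05  ]]
yaw -0.04485346102679796 len 0.4633309977522905
cheek outer [[0.5564 0.3124 0.05  ]
 [0.7312 0.3053 0.05  ]]
long [[ 0.6071 -0.0104  0.052 ]
 [ 0.6289  0.1866  0.052 ]
 [ 0.6836  0.1824  0.052 ]
 [ 0.6619 -0.0168  0.052 ]
 [ 0.6605  0.2616  0.052 ]]
hoop top [[ 0.6803 -0.1431  0.137 ]
 [ 0.6876 -0.0304  0.137 ]] bases [[ 0.6813 -0.1454  0.03  ]
 [ 0.6861 -0.0307  0.03  ]]
```

View pics/w_rack2.png

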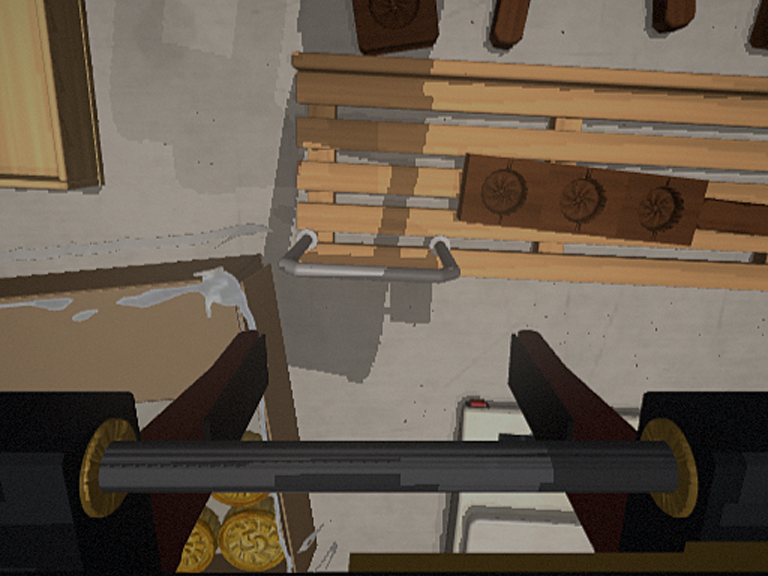

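```bash
python3 - <<'E'
s=open("h.py").read()
s=s.replace("    cs,_=cv2.findContours(m,0,1); best=None","    k=np.zeros_like(m); q=np.array([[x+rr*np.cos(t),y+rr*np.sin(t),z0+.03] for t in np.linspace(0,6.28,60)])\n    cv2.fillPoly(k,[proj(q,M,C,o).astype(np.int32)],255); m&=k\n    cs,_=cv2.findContours(m,0,1); best=None").replace("rad=.13)","rad=.13,rr=.095)")
open("h.py","w").write(s)
E
python3 - <<'E'
from h import *
np.set_printoptions(precision=4,suppress=True)
d=np.load("rack2.npz"); A=(d["M"],d["C"],d["o"])
f=lambda pts,z: ray(np.array(pts)/1.5,*A,z)
print("lip R outer/inner",f([[293,53],[296,70]],.05),"bar",f([[287,270],[455,275]],.137),"bases",f([[308,238],[440,243]],.03))
im=look(.469,-.075); print(find(im,.469,-.075,rr=.08))
im=look(.515,-.43,z=.3); save(im[0],"w_crate"); np.savez("crate.npz",M=im[1],C=im[2],o=im[3])
# reach checks
print(ctrl.inverse_kinematics([.52,-.43,.2],down(np.pi/2)))
O=np.array([.637,.0775]); yw=-.043; ex=np.array([np.cos(yw),np.sin(yw),0]); ey=np.array([-ex[1],ex[0],0]); ez=np.array([0,0,1.])
t=np.radians(43); xm=np.cos(t)*ex+np.sin(t)*ez; n=-np.sin(t)*ex+np.cos(t)*ez
foot=np.r_[O,0]-.076*ex-.165*ey+.037*ez
Rt=np.c_[ey,xm,-n]; print(np.linalg.det(Rt))
for s in (.115,.13,.15):
  P=foot+s*xm-.006*n
  for sg in (1,-1):
    q=ctrl.inverse_kinematics(P,R.from_matrix(Rt*[sg,sg,1]).as_rotvec()); print(s,sg,P,q)
    q=ctrl.inverse_kinematics(P+[0,0,.12],R.from_matrix(Rt*[sg,sg,1]).as_rotvec()); print("  up",q)
E
```

```text
lip R outer/inner [[ 0.5324 -0.1521  0.05  ]
 [ 0.5446 -0.1504  0.05  ]] bar [[ 0.6836 -0.1478  0.137 ]
 [ 0.687  -0.032   0.137 ]] bases [[ 0.6815 -0.15    0.03  ]
 [ 0.6859 -0.0313  0.03  ]]
{'o': array([ 0.4721, -0.0602]), 'yaw': np.float64(-0.3130944003971111), 'L': 129.15697021484374, 'W': 99.54459228515626, 'A': 5673.495889847874, 'hull': 8584.638980621621, 'hmid': np.float64(-17.725976066419513)}
[-0.7932  0.4843  1.3621 -0.      1.2952 -2.364 ]
0.9999999999999999
0.115 1 [ 0.6421 -0.0879  0.111 ] [-0.3757  0.4374  2.1684  2.2531  0.291   2.1907]
  up [-0.3757  0.1866  2.0537  0.909   0.2862 -2.7071]
0.115 -1 [ 0.6421 -0.0879  0.111 ] [-0.3757  0.4374  2.1684  2.2531  0.291  -0.9509]
  up [-0.3757  0.1866  2.0537  0.909   0.2862  0.4345]
0.13 1 [ 0.6531 -0.0883  0.1213] [-0.3666  0.4217  2.1379  2.138   0.26    2.3182]
  up [-0.3666  0.1839  2.0205  0.8096  0.3042 -2.5974]
0.13 -1 [ 0.6531 -0.0883  0.1213] [-0.3666  0.4217  2.1379  2.138   0.26   -0.8234]
  up [-0.3666  0.1839  2.0205  0.8096  0.3042  0.5442]
0.15 1 [ 0.6677 -0.089   0.1349] [-0.3552  0.4038  2.0969  1.9479  0.2273  2.5237]
  up [-0.3552  0.1821  1.9761  0.6992  0.3315 -2.4744]
0.15 -1 [ 0.6677 -0.089   0.1349] [-0.3552  0.4038  2.0969  1.9479  0.2273 -0.6179]
  up [-0.3552  0.1821  1.9761  0.6992  0.3315  0.6672]
```

View pics/w_crate.png

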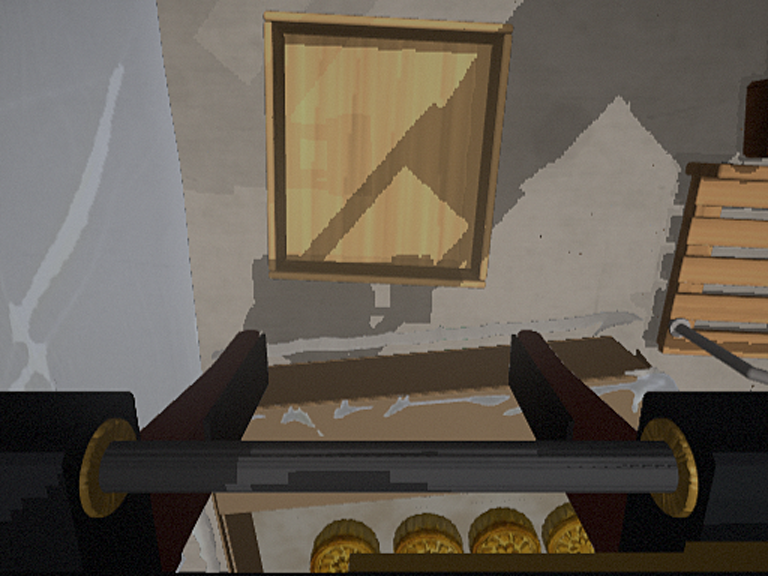

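Run:
```python
from h import *
np.set_printoptions(precision=4,suppress=True)
d=np.load("crate.npz"); A=(d["M"],d["C"],d["o"])
c=ray(np.array([[266,14],[512,28],[484,286],[270,279]])/1.5,*A,.055); print(c,c.mean(0))
O=np.array([.637,.0775]); yw=-.043; ex=np.array([np.cos(yw),np.sin(yw),0]); ey=np.array([-ex[1],ex[0],0]); ez=np.array([0,0,1.])
t=np.radians(43); xm=np.cos(t)*ex+np.sin(t)*ez; n=-np.sin(t)*ex+np.cos(t)*ez
foot=np.r_[O,0]-.076*ex-.165*ey+.037*ez
for a in (15,22,30):
  a=np.radians(a); z=-np.sin(a)*xm-np.cos(a)*n
  y=np.cross(z,ey)
  for sg in (1,-1):
    Rt=np.c_[sg*ey,sg*y,z]
    g=foot+.115*xm; P=g+z*.012
    print(np.degrees(a),sg,ctrl.inverse_kinematics(P,R.from_matrix(Rt).as_rotvec()),ctrl.inverse_kinematics(P+[0,0,.1],R.from_matrix(Rt).as_rotvec()))
p=cv2.imread("pics/w_sn.png")[:400,150:650]; m=cv2.cvtColor(mask(p[:,:,::-1].copy()),cv2.COLOR_GRAY2BGR)
cv2.imwrite("pics/sn.png",cv2.resize(np.hstack([p,m]),(800,320)))
h=cv2.cvtColor(cv2.imread("pics/w_sn.png"),cv2.COLOR_BGR2HSV)
```

```text
[[ 0.4219 -0.5202  0.055 ]
 [ 0.431  -0.3348  0.055 ]
 [ 0.6344 -0.3445  0.055 ]
 [ 0.6284 -0.5304  0.055 ]] [ 0.5289 -0.4325  0.055 ]
14.999999999999998 1 [-0.3176  0.4047  1.9548  0.3993  0.3336 -2.194 ] [-0.3176  0.2487  1.856   0.2357  0.5766 -2.0132]
14.999999999999998 -1 [-0.3176  0.4047  1.9548  0.3993  0.3336  0.9476] [-0.3176  0.2487  1.856   0.2357  0.5766  1.1284]
22.0 1 [-0.2956  0.4177  1.8518  0.1802  0.5233 -1.9638] [-0.2956  0.2808  1.7512  0.1307  0.7581 -1.9024]
22.0 -1 [-0.2956  0.4177  1.8518  0.1802  0.5233  1.1778] [-0.2956  0.2808  1.7512  0.1307  0.7581  1.2392]
29.999999999999996 1 [-0.2735  0.4517  1.7314  0.0764  0.7389 -1.8521] [-0.2735  0.3317  1.6302  0.0628  0.9596 -1.8316]
29.999999999999996 -1 [-0.2735  0.4517  1.7314  0.0764  0.7389  1.2895] [-0.2735  0.3317  1.6302  0.0628  0.9596  1.31  ]
```

View pics/sn.png

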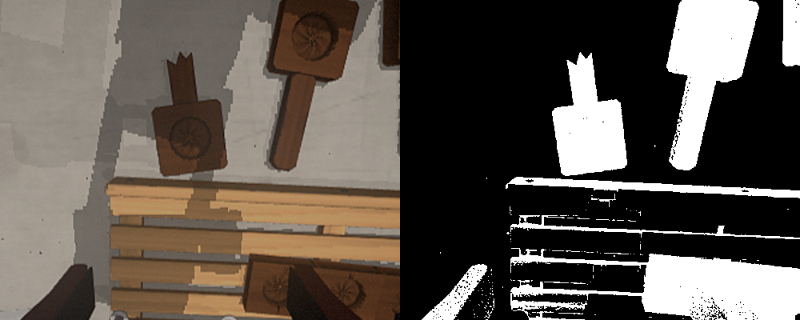

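```bash
python3 - <<'E'
s=open("h.py").read()
s=s.replace("cv2.morphologyEx(mask(p),cv2.MORPH_CLOSE,np.ones((5,5)))","cv2.morphologyEx(mask(p),cv2.MORPH_OPEN,np.ones((3,3)))")
s+='''
def pick(o,heading,toolyaw,z0=0.,gx=-.008,f=25):
    u=np.array([np.cos(heading),np.sin(heading)]); x,y=o+gx*u; r=down(toolyaw)
    ctrl.movep([x,y,z0+.11],r); ctrl.movel([x,y,z0+.006],max_speed=.15,force_limit=15)
    ctrl.gripper_close(f); ctrl.movel([x,y,z0+.13],max_speed=.2)
    w=ctrl.sense()["gripper_width"]; print("width",w,"t",ctrl.sense()["t"]); return w
def wrap(a): return (a+np.pi)%(2*np.pi)-np.pi
'''
open("h.py","w").write(s)
E
python3 - <<'E'
from h import *
np.set_printoptions(precision=4,suppress=True)
im=look(.469,-.075); m=find(im,.469,-.077,rr=.075); print(m)
assert abs(m["L"]-104)<8 and abs(m["W"]-66)<4
ty=m["yaw"]+np.pi/2
w=pick(m["o"],m["yaw"],ty)
assert .015<w<.032
c=np.array([.529,-.4325]); h=-.048; u=np.array([np.cos(h),np.sin(h)]); q=c-.026*u-.008*u
r=down(h+np.pi/2)
ctrl.movep([*q,.16],r); ctrl.movel([*q,.016],force_limit=12); print(ctrl.sense()["eef_pos"])
ctrl.release(); ctrl.movel([*q,.16],max_speed=.25); print(ctrl.sense()["t"])
im=look(.515,-.43,z=.3); save(im[0][:220],"w_crate2",1.2)
O=(.637,.0775)
# long mould close view
im=look(.645,.10,z=.25); save(im[0],"w_long"); np.savez("long.npz",M=im[1],C=im[2],o=im[3])
E
```

```text
{'o': array([ 0.4448, -0.0805]), 'yaw': np.float64(0.13750790370330762), 'L': 107.6085693359375, 'W': 65.292431640625, 'A': 4943.340202996209, 'hull': 5838.125361995622, 'hmid': np.float64(0.09424347998793214)}
width 0.02399709727675369 t 13.7667
[ 0.4957 -0.4314  0.017 ]
18.0167
```

View pics/w_crate2.png

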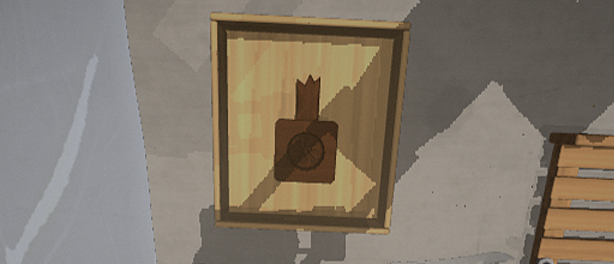

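View pics/w_long.png

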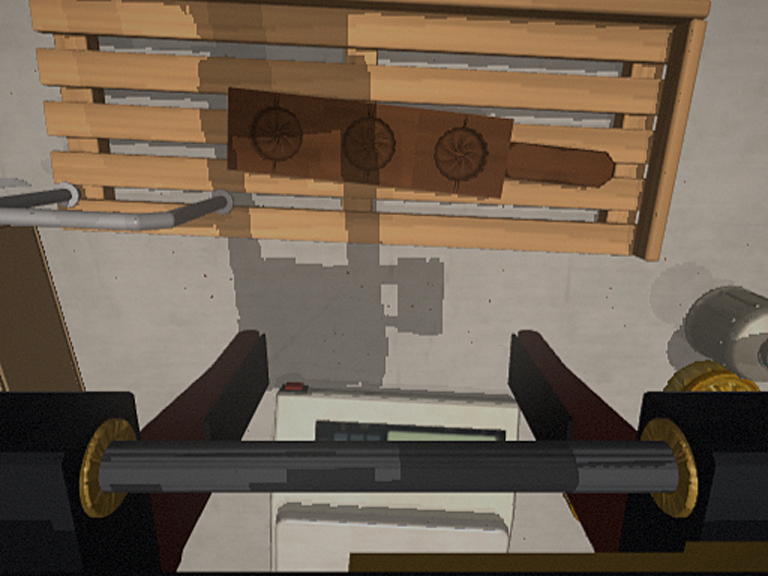

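Run:
```python
from h import *
np.set_printoptions(precision=4,suppress=True)
d=np.load("long.npz"); A=(d["M"],d["C"],d["o"])
f=lambda pts,z: ray(np.array(pts)/1.5,*A,z)[:,:2]
c=f([[229,88],[229,169],[501,199],[513,119],[615,168]],.052); print(c)
foot=(c[0]+c[1])/2; nk=(c[2]+c[3])/2; print("foot",foot,"neck",nk,"len",np.linalg.norm(nk-foot),"tot",np.linalg.norm(c[4]-foot),"w",np.linalg.norm(c[0]-c[1]),np.linalg.norm(c[3]-c[2]))
print("yaw",np.arctan2(*(nk-foot)[::-1]),np.arctan2(*(c[4]-foot)[::-1]))
print("cheek in/out",f([[688,20],[646,258],[709,15],[661,260]],.05))
print("lip in",f([[30,33],[684,19]],.05))
a=np.radians(25); 
for s in (.11,):
  yl=np.arctan2(*(nk-foot)[::-1]); xm=np.array([np.cos(yl),np.sin(yl),0]); yn=np.array([-xm[1],xm[0],0]); n=np.array([0,0,1.])
  z=-np.sin(a)*xm-np.cos(a)*n; y=np.cross(z,yn)
  for sg in (1,-1):
    g=np.r_[foot,.040]+s*xm; P=g+z*.010
    rv=R.from_matrix(np.c_[sg*yn,sg*y,z]).as_rotvec()
    print(sg,P,ctrl.inverse_kinematics(P,rv),ctrl.inverse_kinematics(P-.1*z,rv))
```

```text
[[ 0.6081 -0.0108]
 [ 0.6625 -0.0157]
 [ 0.6842  0.1815]
 [ 0.6286  0.1865]
 [ 0.6622  0.2623]]
foot [ 0.6353 -0.0133] neck [0.6564 0.184 ] len 0.19840049977811725 tot 0.27685215841003813 w 0.05468268515988038 0.05583631267871193
yaw 1.4642728566477379 1.4735965592206328
cheek in/out [[0.5657 0.2998]
 [0.7291 0.2953]
 [0.5627 0.3134]
 [0.7307 0.307 ]]
lip in [[ 0.5731 -0.1423]
 [ 0.5651  0.2971]]
1 [0.6466 0.0919 0.0309] [ 0.2659  0.7448  1.4322 -0.4417  1.1702 -2.5523] [ 0.3202  0.6654  1.3277 -0.4046  1.3573 -2.5861]
-1 [0.6466 0.0919 0.0309] [ 0.2659  0.7448  1.4322 -0.4417  1.1702  0.5893] [ 0.3202  0.6654  1.3277 -0.4046  1.3573  0.5555]
```

```bash
cat >> h.py <<'E'
O=np.array([.637,.0775,0]); YW=-.043
EX=np.array([np.cos(YW),np.sin(YW),0]); EY=np.array([-EX[1],EX[0],0]); EZ=np.array([0,0,1.])
def rk(x,y,z): return O+x*EX+y*EY+z*EZ
def torack(P): d=np.asarray(P)-O[:len(P)]; return np.array([d@EX[:len(P)],d@EY[:len(P)]])
E
python3 - <<'E'
from h import *
np.set_printoptions(precision=4,suppress=True)
a=np.radians(25); s=.11
def frame(xm,n):
    yn=np.cross(n,xm); z=-np.sin(a)*xm-np.cos(a)*n
    return R.from_matrix(np.c_[-yn,-np.cross(z,yn),z]).as_rotvec(), z
foot=np.array([.6353,-.0135,.040]); yl=1.468
xm=np.array([np.cos(yl),np.sin(yl),0]); rv,z=frame(xm,EZ)
P=foot+s*xm+.005*z
ctrl.movep(P-.1*z,rv); hit=ctrl.movel(P,max_speed=.12,force_limit=15); print("hit",hit)
ctrl.gripper_close(35); print("w",ctrl.sense()["gripper_width"])
assert .045<ctrl.sense()["gripper_width"]<.065
ctrl.movel(P+[0,0,.2],max_speed=.2)
t=np.radians(43.5); xm=np.cos(t)*EX+np.sin(t)*EZ; n=-np.sin(t)*EX+np.cos(t)*EZ; rv,z=frame(xm,n)
Q=lambda fx,fz: rk(fx,-.165,fz)+s*xm+.005*z
ctrl.movep(Q(-.070,.137),rv); print(ctrl.sense()["eef_pos"],ctrl.sense()["t"])
print(ctrl.movel(Q(-.070,.046),max_speed=.12,force_limit=8),ctrl.sense()["force"])
im=snapshot("scene")["pixels"]; save(im[130:250,200:400],"lean_s",4)
E
```

```text
hit False
w 0.05533277021693348
[ 0.6405 -0.0878  0.2071] 26.4667
False [-0.7662 -0.7875 -1.7572]
```

View pics/lean_s.png

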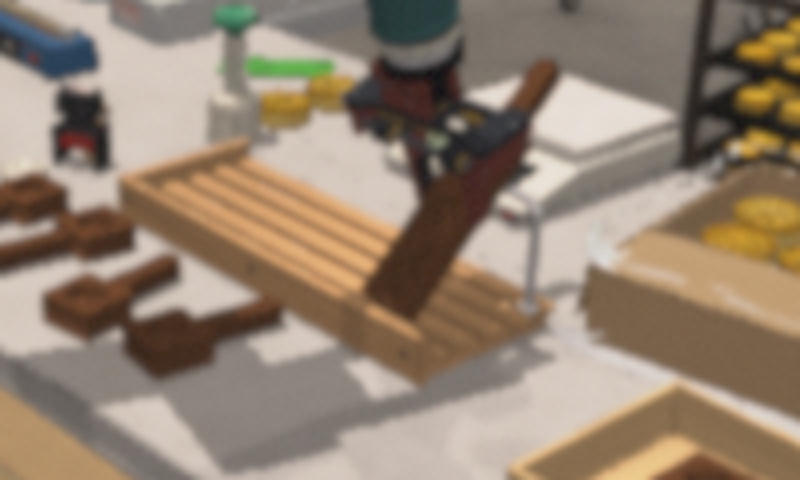

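```bash
python3 - <<'E'
from h import *
np.set_printoptions(precision=4,suppress=True)
def go(d,lim,v=.03):
    p0=ctrl.sense()["eef_pos"]; h=ctrl.movel(p0+np.array(d),max_speed=v,force_limit=lim); e=ctrl.sense()
    print(h,(e["eef_pos"]-p0)*1e3,e["force"])
go(-.003*EZ,8)
go(-.018*EX,7)
go(-.015*EZ,7)
go(-.006*EX,6)
ctrl.release(); ctrl.dwell(.4)
e=ctrl.sense(); zt=R.from_rotvec(e["ee_rot"]).as_matrix()[:,2]
ctrl.movel(e["eef_pos"]-.12*zt,max_speed=.2)
im=look(.62,-.05,z=.33); save(im[0][:260],"lean_w",1.5); np.savez("lean.npz",M=im[1],C=im[2],o=im[3])
s=shot("scene"); save(s[0][130:250,200:400],"lean_s2",3)
print(ctrl.sense()["t"])
E
python3 -c "
import cv2,numpy as np
a=cv2.imread('pics/lean_w.png');b=cv2.imread('pics/lean_s2.png')
b=cv2.resize(b,(350,210));a=cv2.resize(a,(768,390));c=np.zeros((600,768,3),np.uint8);c[:390]=a;c[390:,:350]=b;cv2.imwrite('pics/lean_c.png',c)"
```

```text
False [ 0.2967 -0.1251 -2.5172] [-0.7383 -0.313  -1.5367]
True [-9.6717 -0.0875  1.2421] [ 0.6776 -0.8354  2.8095]
True [ 3.5309 -0.6926 -4.8942] [ 2.519  -0.5386 -2.4681]
True [-1.2431 -0.3039  1.2189] [ 1.5391 -0.0308  2.2717]
33.2333
```

View pics/lean_c.png

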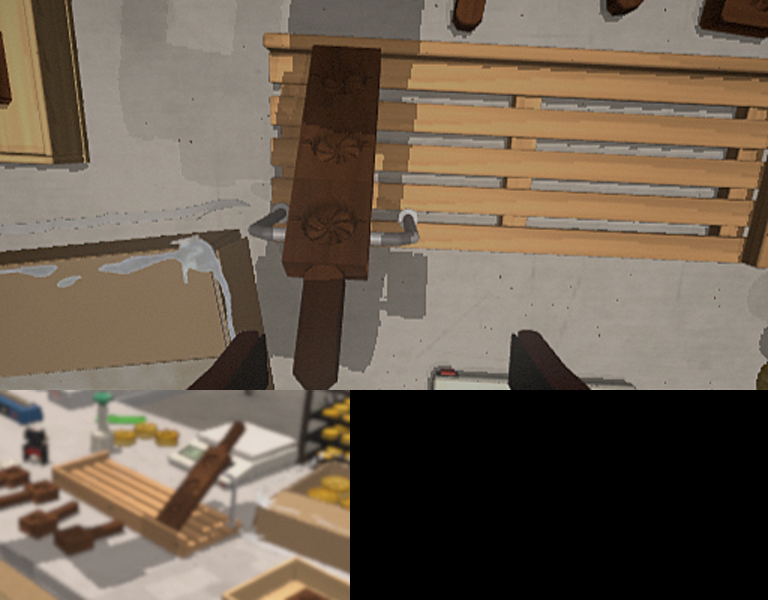

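Run:
```python
from h import *
np.set_printoptions(precision=4,suppress=True)
d=np.load("lean.npz"); A=(d["M"],d["C"],d["o"])
f=lambda pts,z: [torack(q[:2]) for q in ray(np.array(pts)/1.5,*A,z)]
print("foot corners",f([[313,46],[380,48]],.046))
print("body top corners",f([[284,267],[364,271]],.037+.2*.68+.009))
print("handle end",f([[318,389]],.228))
print("lip in",f([[268,50],[440,60],[760,74]],.05), "bar ends",f([[252,230],[415,238]],.137))
```

```text
foot corners [array([-0.0876, -0.1941]), array([-0.0884, -0.1381])]
body top corners [array([ 0.0688, -0.193 ]), array([ 0.0692, -0.1406])]
handle end [array([ 0.1315, -0.1642])]
lip in [array([-0.0822, -0.2309]), array([-0.0808, -0.0877]), array([-0.0816,  0.1821])] bar ends [array([ 0.0534, -0.2254]), array([ 0.0542, -0.1054])]
```

Run:
```python
from h import *
c=rk(-.085,-.165,0); im=look(c[0],c[1],z=.2); np.savez("foot.npz",M=im[1],C=im[2],o=im[3])
q=proj(rk(-.085,-.165,.05),*im[1:])[0].astype(int); print(q)
x0,y0=max(q[0]-80,0),max(q[1]-50,0); print(x0,y0,ctrl.sense()["t"])
save(im[0][y0:y0+110,x0:x0+160],"foot",4.5)
```

```text
[259  92]
179 42 34.1
```

View pics/foot.png

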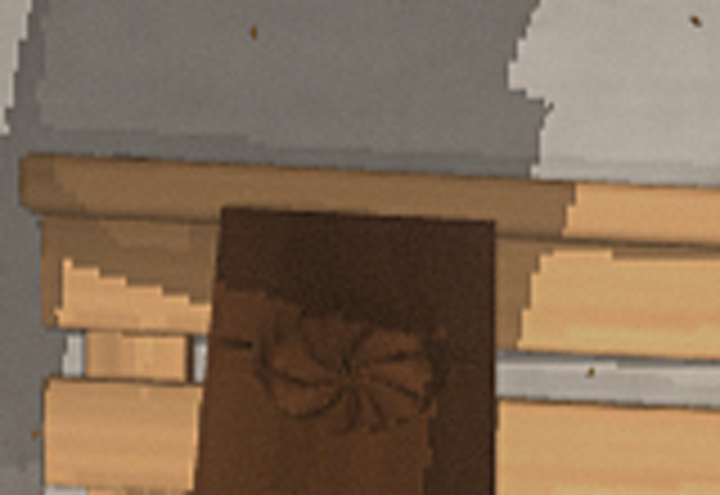

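```bash
cat > lean.py <<'E'
from h import *
np.set_printoptions(precision=4,suppress=True)
a=np.radians(25); s=.11
def pose(tdeg,fx,fz,back=0.):
    t=np.radians(tdeg); xm=np.cos(t)*EX+np.sin(t)*EZ; n=-np.sin(t)*EX+np.cos(t)*EZ
    z=-np.sin(a)*xm-np.cos(a)*n; yn=EY
    return rk(fx,-.165,fz)+s*xm+(.005-back)*z, R.from_matrix(np.c_[-yn,-np.cross(z,yn),z]).as_rotvec()
def go(d,lim,v=.03):
    p0=ctrl.sense()["eef_pos"]; h=ctrl.movel(p0+np.array(d),max_speed=v,force_limit=lim); e=ctrl.sense()
    print(h,(e["eef_pos"]-p0)*1e3,e["force"])
def check(tag):
    c=rk(-.085,-.165,0); im=look(c[0],c[1],z=.2); np.savez("foot.npz",M=im[1],C=im[2],o=im[3])
    q=proj(rk(-.085,-.165,.05),*im[1:])[0].astype(int); x0,y0=max(q[0]-80,0),max(q[1]-50,0)
    save(im[0][y0:y0+110,x0:x0+160],tag,4.5)
E
python3 - <<'E'
from lean import *
ctrl.movep(*pose(40.4,-.0788,.0445,.1)); print(ctrl.movel(pose(40.4,-.0788,.0445)[0],max_speed=.12,force_limit=12))
ctrl.gripper_close(35); print(ctrl.sense()["gripper_width"])
go(.02*EZ,30,.1)
ctrl.movel(*pose(43.5,-.068,.062))
print(ctrl.sense()["force"])
go(-.035*EZ,6,.03)
print("est foot fz (nominal):",.062+(ctrl.sense()["eef_pos"]-pose(43.5,-.068,.062)[0])[2])
go(.003*EZ,30,.03)
go(-.014*EX,6,.03)
go(-.01*EZ,5,.02)
ctrl.release(); ctrl.dwell(.4)
e=ctrl.sense(); zt=R.from_rotvec(e["ee_rot"]).as_matrix()[:,2]
ctrl.movel(e["eef_pos"]-.12*zt,max_speed=.2)
check("foot2"); print(ctrl.sense()["t"])
E
```

```text
False
0.05603522687964416
False [ 0.0683  0.0417 20.1338] [-0.6994 -0.2801 -2.1078]
[-1.0482  0.2979 -2.7156]
True [  0.0401   0.0059 -21.4796] [-0.1846  0.4977 -0.5149]
est foot fz (nominal): 0.039235726639417726
False [-0.0987  0.0529  2.9293] [ 0.9768 -0.6997 -1.1711]
True [-9.2038  0.1152  0.8855] [ 3.0216  0.5774 -2.5364]
True [ 1.0188 -0.1852 -3.8106] [0.6542 0.1301 2.8286]
45.2333
```

View pics/foot2.png

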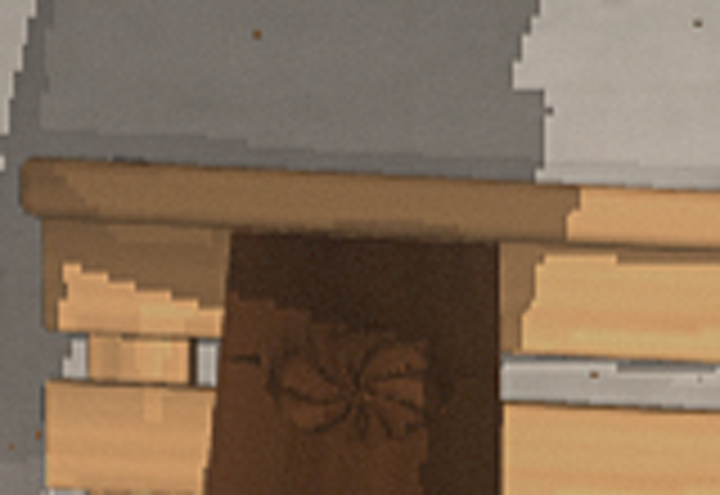

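```bash
python3 - <<'E'
s=open("h.py").read()
s=s.replace("    hand=W[","    if 145<max(a,b)/10<162: org=c\n    hand=W[")
s+='''
def fetch(x,y,ry,rx=0.,z0=0.):
    """find a whole mould near (x,y), lay it at rack (rx,ry)"""
    m=find(look(x,y),x,y,z0); print({k:np.round(v,4) for k,v in m.items()})
    assert abs(m["L"]-154.5)<5 and abs(m["W"]-65.5)<4 and abs(m["A"]-6020)<200
    w=pick(m["o"],m["yaw"],m["yaw"]+np.pi/2,z0); assert .018<w<.030
    r=down(YW+np.pi/2); P=rk(rx-.008,ry,0)
    ctrl.movep(P+.16*EZ,r); ctrl.movel(P+.05*EZ,max_speed=.2); h=ctrl.movel(P+.033*EZ,max_speed=.05,force_limit=8)
    print("down",h,ctrl.sense()["eef_pos"][2]); ctrl.release(); ctrl.movel(P+.15*EZ,max_speed=.25)
def decklook(ry,rx=0.):
    c=rk(rx,ry,0); m=find(look(c[0],c[1],YW+np.pi/2),c[0],c[1],.028)
    if m is None: print("none at",ry); return
    print("deck",(torack(m["o"])*1e3).round(1),"yaw deg",np.degrees(wrap(m["yaw"]-YW)).round(2),round(m["L"],1),round(m["W"],1),"t",ctrl.sense()["t"]); return m
'''
open("h.py","w").write(s)
E
python3 - <<'E'
from h import *
fetch(.444,.388,.158); decklook(.158)
E
```

```text
{'o': array([0.4439, 0.3871]), 'yaw': np.float64(0.0538), 'L': np.float64(153.5263), 'W': np.float64(65.2798), 'A': np.float64(6007.9382), 'hull': np.float64(7771.2323), 'hmid': np.float64(0.1907)}
width 0.02378585531428228 t 50.5
down True 0.03305651614164932
deck [ -2.4 159.6] yaw deg -0.2 159.5 121.1 t 55.0917
```

```bash
sed -i 's/np.ones((3,3))/np.ones((7,7))/; s/mask(p),cv2.MORPH_OPEN/mask(p,(0,95)),cv2.MORPH_OPEN/' h.py
python3 - <<'E'
from h import *
r=down(YW); ctrl.gripper_close(10)
P=lambda y,z: rk(.026,y,z)
ctrl.movep(P(.105,.12),r); ctrl.movel(P(.105,.038),max_speed=.15,force_limit=10)
print(ctrl.movel(P(.142,.038),max_speed=.04,force_limit=25),torack(ctrl.sense()["eef_pos"])); 
ctrl.movel(P(.137,.038)); ctrl.movel(P(.137,.12),max_speed=.25); ctrl.release()
decklook(.185); 
c=rk(0,.185,0); im=shot("wrist"); save(np.vstack([im[0][:230],cv2.cvtColor(mask(im[0],(0,95))[:230],cv2.COLOR_GRAY2RGB)]),"d1",1.2)
E
```

```text
False [0.02587892 0.14197238]
deck [ -2.5 173.7] yaw deg -0.01 158.3 93.7 t 63.2333
```

View pics/d1.png

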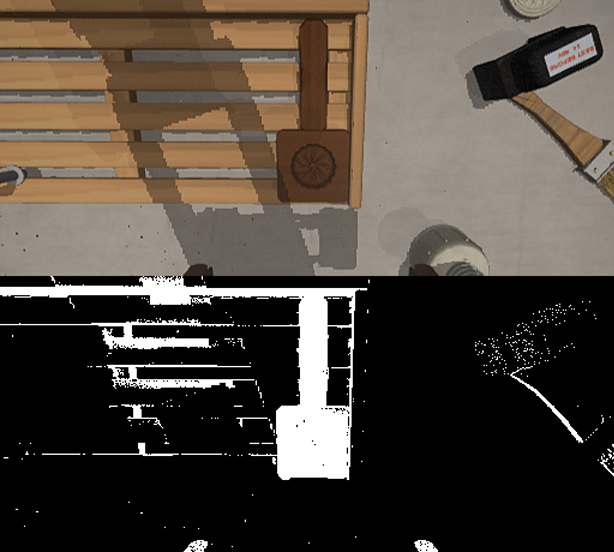

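Run:
```python
from h import *
im=shot("wrist"); h=cv2.cvtColor(im[0],cv2.COLOR_RGB2HSV)
f=lambda x,y:(np.median(h[int(y/1.2)-3:int(y/1.2)+4,int(x/1.2)-3:int(x/1.2)+4].reshape(-1,3),axis=0))
for n,q in dict(head=(290,140),head2=(335,190),handle=(313,80),slat=(40,65),shslat=(215,70),shlip=(170,10)).items(): print(n,f(*q))
pts=np.array([[277,130],[350,130],[277,201],[350,201],[313,18]])/1.2
for q in ray(pts,*im[1:],.058): print((torack(q[:2])*1e3).round(1))
pts=np.array([[353,100],[364,100]])/1.2
for q in ray(pts,*im[1:],.05): print("cheek",(torack(q[:2])*1e3).round(1))
```

```text
head [ 12. 157.  84.]
head2 [ 11. 139.  87.]
handle [ 12. 158.  84.]
slat [ 15. 128. 163.]
shslat [ 15. 131. 100.]
shlip [ 15. 134.  83.]
[ 12.3 155.3]
[ 12.3 219.6]
[ 76.2 153.8]
[ 76.2 221.4]
[-76.8 186.9]
cheek [-13.2 222.4]
cheek [-13.2 232.1]
```

```bash
sed -i 's/(22,255,v\[1\])/(13,255,v[1])/; s/np.ones((7,7))/np.ones((3,3))/; s/mask(p,(0,95))/mask(cv2.medianBlur(p,3))/' h.py
python3 - <<'E'
from h import *
decklook(.187)
fetch(.4445,.2767,.1135); decklook(.1135)
E
```

```text
deck [  0.2 186.9] yaw deg 0.03 152.1 66.3 t 63.7833
{'o': array([0.4456, 0.2764]), 'yaw': np.float64(-0.1437), 'L': np.float64(153.7655), 'W': np.float64(65.9101), 'A': np.float64(6005.419), 'hull': np.float64(7806.1475), 'hmid': np.float64(-0.5032)}
width 0.023841052201484355 t 68.1
down True 0.033089411437254024
deck [  0.8 113.8] yaw deg 0.43 153.2 66.0 t 72.575
```

Good: pitch 73 mm, in line. The next two follow.

Run:
```python
from h import *
fetch(.431,.149,.0405); decklook(.0405)
fetch(.4445,.0304,-.032); decklook(-.032)
for y in (.0405,.1135,.187): decklook(y)
c=rk(-.02,.02,0); im=look(c[0],c[1],z=.33); save(im[0],"row"); np.savez("row.npz",M=im[1],C=im[2],o=im[3])
```

```text
{'o': array([0.4298, 0.1485]), 'yaw': np.float64(-3.037), 'L': np.float64(153.765), 'W': np.float64(65.7958), 'A': np.float64(6019.4081), 'hull': np.float64(7795.2156), 'hmid': np.float64(-0.6929)}
width 0.02376949033762704 t 78.8333
down True 0.0330443426770152
deck [ 0.4 39.3] yaw deg 1.25 152.5 65.8 t 85.05
{'o': array([0.4432, 0.0305]), 'yaw': np.float64(2.9757), 'L': np.float64(153.5689), 'W': np.float64(65.5401), 'A': np.float64(5996.2401), 'hull': np.float64(7798.0207), 'hmid': np.float64(-0.351)}
width 0.024102617996354526 t 91.4833
down True 0.033096387573069
deck [ -0.4 -32.3] yaw deg 0.01 152.7 65.5 t 97.775
deck [-0.1 40.7] yaw deg -0.02 154.0 66.1 t 98.3667
deck [  0.9 113.8] yaw deg -0.32 153.4 65.6 t 98.9583
deck [  1.  187.2] yaw deg -0.26 153.4 66.0 t 99.55
```

View pics/row.png

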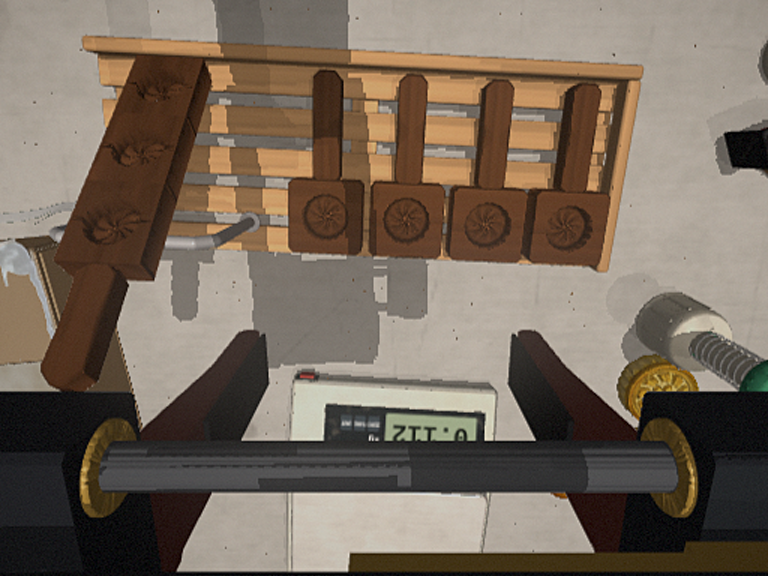

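Run:
```python
from h import *
c=rk(-.02,-.165,0); im=look(c[0],c[1],YW+np.pi/2,z=.33); np.savez("fin.npz",M=im[1],C=im[2],o=im[3])
ctrl.move_j([1.047,0.359,1.51,0,1.272,-0.115])
t=shot("top")[0]
a=cv2.resize(im[0][:280],(800,437)); b=cv2.resize(t[100:250,120:450],None,fx=1,fy=1); 
out=np.zeros((600,800,3),np.uint8); out[:437]=a; out[440:590,:330]=b
out[440:600,340:660]=cv2.resize(shot("scene")[0][110:300,150:430],(320,160))
save(out,"final",1); print(ctrl.sense()["t"])
```

```text
104.3583
```

View pics/final.png

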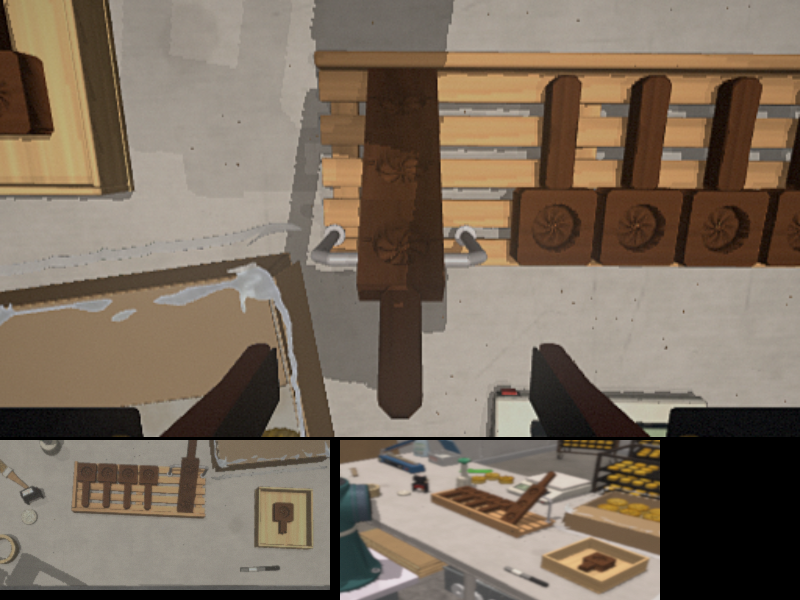

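Run:
```python
from bench import ctrl
print(ctrl.finish_job())
```

```text
the job is handed in; nothing more can be done
None
```

I finished the job and handed it in at about 104 s on the robot's clock, in the order asked. I saw no failed check at the end.

- **Sorting:** five hand moulds were on the table. Four are whole, with equal outline areas and no corner missing. One had a snapped handle. No chipped mould was there.
- **Repair crate:** the snapped mould lies flat inside the crate.
- **Long mould:** it leans in the right-hand bay, handle up, on the hoop. On the first try the foot caught on the lip's top edge. I saw this in a close view, picked the mould up again and set it down. The views after that show the foot against the lip's inner face and the mould lying straight back. I judged the foot's seat on the deck from that picture and the touch-down forces.
- **Row:** the four whole moulds lie on the deck, carved faces up and handles towards you.

| Check on the row | Last reading |
|---|---|
| Heads in line | within about 1.5 mm |
| Square to the rack | within 0.4° |
| Spacing, centre to centre | 73 mm, so about 7 mm between heads |
| Handle ends behind the lip | about 6 mm |
| Leftmost head to the cheek | about 3 mm |

The leftmost mould had to be pushed 29 mm into place, because the open fingers would have hit the cheek.

- **Disagreements:** the wrist camera measured lengths about 1% short. One early reading put the third mould 1.25° out of square; a later one gave 0.02°, and the picture agrees with that.
- **Bystanders:** I never touched the other things on the table, and those in the final pictures are where they were. I did not measure them.

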